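# Find the heavy tin by hefting and stand it in the organiser

## Robot

A 6-joint arm with a two-finger parallel gripper is mounted at the origin on the work surface. World frame = base frame: x ahead of the robot, y to its left, z up, the work surface at z = 0. Lengths are in m, angles in degrees, forces in N, time in s.
With the tool pointing down it reaches from about 0.35 to 0.925 m from the base axis. Payload 6.4 kg.
Tool frame: the origin (TCP) lies on the centre line of the jaws, within the pads' length; the fingertips stand 25 mm ahead of it and the grasp point (between the pads) lies 6 mm ahead of it; z points along the fingers, y is the line along which they close (so a half turn about z gives the same grasp; the last joint's range is limited). The gripper opens to 85 mm and grips with 20 to 120 N. Pads are 22 mm wide; open, the fingers measure 114 mm over their backs; the gripper's body (76 mm by 85 mm) begins 54 mm behind the grasp point. The pads swing forward as they close: fully open they stand 13 mm farther back than shut.
Start: joints at [-85.033, 14.043, 89.255, -0, 76.702, -9.975], TCP at [0.168, -0.628, 0.256] pointing down, gripper open.
Joint ranges: [-179.41, 179.41], [-58.25, 129.5], [7.25, 145.43], [-54.29, 234.29], [11.92, 165.04], [-157.13, 157.13]. Speed limits (degrees/s): [147.25, 147.25, 180, 180, 180, 180].

## Interface

Orientations are given as a 3x3 rotation matrix whose columns are the frame's x, y, z axes.
In Python, from cell import * gives the robot as it stands.
- The arm moves only by the tool move_arm, never from a script. Its argument "targets" is a list of rows, each an object with "slide": the shift along the world's x, y, z in cm, a list of three; "roll": the turn about the world's z in rad. A call has 1 to 20 rows; each row is the pose to reach, as a shift and turn from the pose commanded when the call began; what a row does not reach only later rows make up. A row lasts 1/12 s, in which the tool goes at most 41.7 mm and 7.16 degrees, less where a joint would pass 70% of its speed; a pose out of reach is approached as far as the arm can. A call with a gripper value outside its range is refused whole. "hand" is the gripper command: -1 is fully open, 1 is shut, values between are in proportion, set as the call begins (left out, the last holds). The fingers move at their own pace and stop on an object; "grip_force" is the grip in N (left out, the last holds). Time passes only in rows, so rows that repeat a pose let the fingers close. It gives the time, the measured TCP pose, the force, the opening and the grip force at its end, in the units of the state.
- read_state(): the state, without advancing time (a new reading comes with each control period).
- snapshot(name): name is "side" or "top" or "wrist"; returns the picture (420x560x3 uint8, red, green, blue); there is no depth.
- calibration(name): a dict with "vertical_fov" (degrees; the focal length in pixels is half the picture's height over the tangent of half this angle, whatever the lens; pixels are square), "cx", "cy" (the principal point, pixels), "position" and "attitude" of the camera in the world; the wrist camera has in their place "mount" (4x4, takes a point from camera to tool coordinates, whose origin is the TCP and whose axes are the flange's). Camera axes: x right, y down, z forward; pixel columns grow to the right and rows downward; lengths in m; the calibration is good to about 2 mm. A picture is of the moment at which its call begins: read the wrist's pose just before it. calibration takes no time and is no camera call.
- job_done(): hands the job in; it is judged then, once.
Trained networks look in the newest picture that a camera, given by its name, has taken for a name from the list of things; names that differ only in an ending like _2 or _b are one class to them, and where a whole thing is asked for, a point or a joint stands for the part that bears it (a point fixed in the world has none). Each returns a list of dicts, best first, with "p" (0 to 1); they miss things now and then, are a little off and sometimes report something else, mostly with a low value. They report only what shows in the picture. A call takes as long as a camera call. They do not tell look-alikes from the thing itself.
- cut_out(camera, label): "region" (420x560 bool, what is visible of it) and "box" ([left, top, right, bottom] in pixels, round what is visible of it).
The state is a dict: "clock": time; "joint_positions": joint angles; "joint_vel": joint speeds; "joint_efforts": joint torques, N m; "tool_pos": TCP position; "orientation": TCP orientation; "contact_force": force on the tool from outside, world axes, zero at the start; "wrist_torque": the same for the moment, N m; "finger_gap": finger opening in m; "grasp_force": force on a finger pad.
Only numpy, scipy, OpenCV 4.12 (cv2) and the standard library are available. Lean on these libraries where they do the work, as an engineer would, in place of code of your own. Each camera call takes 0.05 s, during which the arm holds its last target. There are 200 camera calls.

## Task

One of the three look-alike lilac tins lying on the counter holds the steel dough hooks and is much heavier; the other two are empty. Find it by feeling their weight, then stand it upright, knob up, fully inside the organiser's empty bay, setting it down gently on the bay floor. Leave the two empty tins lying about where they were, and do not shift or knock over the mixer, the bowls, the jar and the measuring cup.

Things in the scene. Friction and masses are not known exactly. Their poses are not given: they have to be found in the camera images.
- tin_a: the first of three look-alike lilac tins, at first lying: body 60 x 60 x 105 mm with cream lid band; on the lid a brown knob, cylinder 24 mm across, 32 mm long. Origin: centre of the 60 x 60 x 105 body; +x along its length to the knob (base at x = -52.5, lid face +52.5, knob end +84.5 mm), y and z square to its sides. Empty 0.2 to 0.25 kg, with hooks 0.55 to 0.75 kg, centred
- tin_b: the second of three look-alike lilac tins, at first lying: body 60 x 60 x 105 mm with cream lid band; on the lid a brown knob, cylinder 24 mm across, 32 mm long. Origin: centre of the 60 x 60 x 105 body; +x along its length to the knob (base at x = -52.5, lid face +52.5, knob end +84.5 mm), y and z square to its sides. Empty 0.2 to 0.25 kg, with hooks 0.55 to 0.75 kg, centred
- tin_c: the third of three look-alike lilac tins, at first lying: body 60 x 60 x 105 mm with cream lid band; on the lid a brown knob, cylinder 24 mm across, 32 mm long. Origin: centre of the 60 x 60 x 105 body; +x along its length to the knob (base at x = -52.5, lid face +52.5, knob end +84.5 mm), y and z square to its sides. Empty 0.2 to 0.25 kg, with hooks 0.55 to 0.75 kg, centred
- organiser: fixed wooden organiser, open front and top: floor 12 mm, back wall and 3 partitions 10 mm thick, all 140 mm tall. Empty bay 84 mm wide (y), 104 deep (x); bay at -y filled by a 94 mm high cream tin. Origin: on the counter under the empty bay's centre; +x to the back wall (inner face x = 52), partitions at y = 47, -47, -123 mm. Too narrow for a tin with fingers round its sides
- bay (a point): centre of the empty bay's floor surface (12 mm above the counter), axes as the organiser's
- mixer: lilac hand mixer standing on its heel, 75 x 85 mm and 156 mm tall, beaters sticking out level to 160 mm along its -x at 115 mm height, handle to 100 mm along its +x. Origin: under its centre
- bowls: nested trio of plastic bowls, outer rim 150 mm across, 86 mm tall. Origin: under its centre
- jar: glass jar with a steel twist cap, 66 mm across, 105 mm tall. Origin: under its centre
- cup: steel measuring cup, 72 mm across, 60 mm tall, flat handle reaching to 90 mm along its +x at 56 mm height. Origin: under its centre
Mind the look-alikes: they are no part of the job. Leave any orange or red look-alike of the organiser alone.

How it is judged:
By the outcome, as a careful person would: the job done as asked, in the order asked, and still so for the second after the job is handed in, with the robot touching nothing.
It also fails if it takes over 72 s, if anything falls off the work surface, if the arm or the gripper's body presses on something with over 40 N, if the wrist force passes 120 N, or if a joint passes its speed limit or range.

## Working session

There is one attempt and no reset: what is moved stays moved. The work goes in short steps, Python scripts to look and compute and a tool call to move; the robot and the scene stay as the last step left them, time stands still between calls to the robot, and variables do not carry over. Pictures are saved under pics/ and viewed, at most 10 in all, crops included, and the job is handed in when it is done.

Besides the shell and the picture viewer there is one more tool, called after "Emit:" as name(argument=value, ...) on one line, values as JSON. move_arm: Moves the arm, as the interface text tells. Its arguments: {"type":"object","properties":{"targets":{"type":"array"},"hand":{"type":"number"},"grip_force":{"type":"number"}},"required":["targets"]}

```bash
ls; mkdir -p pics; python3 - <<'E'
from cell import *
import cv2,numpy as np
for n in ["top","side"]:
    im=snapshot(n); cv2.imwrite(f"pics/{n}0.png",im[:,:,::-1]); c=calibration(n); print(n,c)
    for l in ["tin_a","organiser","mixer","bowls","jar","cup"]:
        for d in cut_out(n,l): print(l,round(d["p"],2),d["box"],d["region"].sum())
print(calibration("wrist")); s=read_state(); print(s)
E
```

```text
pics
top {'vertical_fov': 42.471876111255234, 'cx': 281.1142845775729, 'cy': 210.12113728541055, 'position': array([0.23089727, 0.16990194, 1.81932005]), 'attitude': array([[ 0.00264426, -0.99115005,  0.13271996],
       [-0.99998606, -0.0032273 , -0.00417812],
       [ 0.00456947, -0.13270706, -0.99114477]])}
tin_a 0.93 [234.2, 200.3, 279.2, 228.3] 724
tin_a 0.83 [313.7, 196.8, 355.8, 228.7] 770
tin_a 0.71 [395.9, 202.8, 443.9, 229.6] 808
organiser 0.9 [121.2, 150.0, 181.1, 191.9] 2615
organiser 0.64 [304.8, 131.9, 367.6, 181.2] 2470
organiser 0.62 [427.6, 264.7, 462.3, 304.2] 1223
mixer 0.63 [382.1, 137.9, 467.2, 168.7] 1235
bowls 0.63 [219.3, 135.8, 269.1, 175.2] 1546
jar 0.67 [268.4, 157.1, 286.6, 185.3] 392
cup 0.66 [370.3, 167.8, 392.2, 205.8] 457
side {'vertical_fov': 56.38385306015334, 'cx': 285.2480084371357, 'cy': 202.27096264792127, 'position': array([0.37791577, 0.87047255, 0.9600245 ]), 'attitude': array([[-0.99203144, -0.10751565,  0.06568114],
       [-0.12468086,  0.76278886, -0.63451386],
       [ 0.01811932, -0.63764687, -0.77011568]])}
tin_a 0.89 [267.5, 217.5, 294
[... 1036 characters left out ...]
9.97629552e+00]), 'joint_vel': array([ 0.03641271,  0.03269215,  0.05946455, -0.01625984,  0.0917146 ,
        0.02757141]), 'joint_efforts': array([-1.52402167e-04, -4.29394662e+01, -3.26366293e+01, -6.53650113e-05,
        3.91573813e-04, -1.00316095e-05]), 'tool_pos': array([ 0.16760241, -0.62803642,  0.25631773]), 'orientation': array([[ 9.66181692e-01,  2.57862244e-01, -5.66048172e-06],
       [ 2.57862244e-01, -9.66181692e-01, -3.00584831e-05],
       [-1.32200017e-05,  2.75823315e-05, -1.00000000e+00]]), 'contact_force': array([ 0.05606238, -0.76006942,  0.55370339]), 'wrist_torque': array([-0.02368706, -0.02021236,  0.02119881]), 'grasp_force': 0.0, 'finger_gap': 0.08525990555406106}
```

```bash
python3 - <<'E'
import cv2
a=cv2.imread("pics/top0.png")
cv2.imwrite("pics/topcrop.png",cv2.resize(a[110:320,100:500],None,fx=2,fy=2,interpolation=3))
E
```

```text
(no output)
```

View pics/topcrop.png

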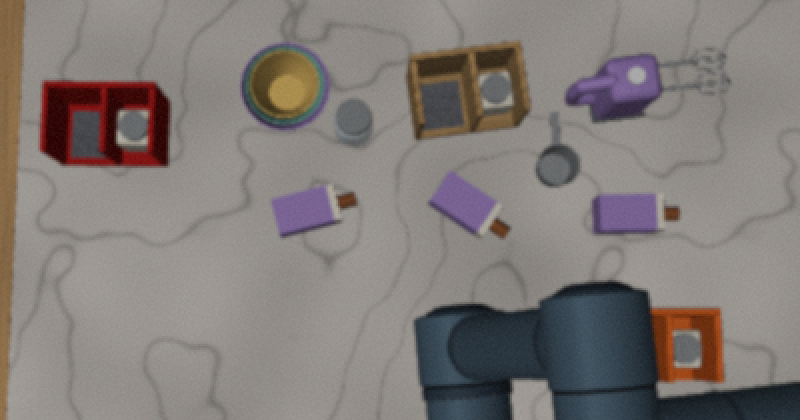

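View pics/side0.png

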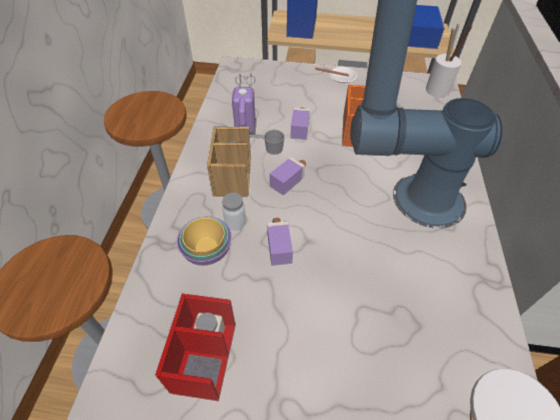

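The target organiser is the wooden one at top pixel (334,155). The red one at (150,170) and the orange one at (445,284) are look-alikes. The tins sit at (257,214), (335,213) and (420,216), with knobs towards image right. Next I fit model outlines to the network masks.

```bash
cat > h.py <<'E'
from cell import *
import numpy as np, cv2
from scipy.optimize import minimize
def box(a,b): return np.array([[x,y,z] for x in (a[0],b[0]) for y in (a[1],b[1]) for z in (a[2],b[2])])/1000
def cyl(r,h0,h1): return np.array([[r*np.cos(t),r*np.sin(t),z] for t in np.arange(0,6.28,.3) for z in (h0,h1)])/1000
kn=np.array([[x,12*np.cos(t),30+12*np.sin(t)] for t in np.arange(0,6.28,.4) for x in (52.5,84.5)])/1000
TIN=[box((-52.5,-30,0),(52.5,30,60)),kn]
ORG=[box((-52,-128,0),(62,52,140))]
def cam(n):
    c=calibration(n)
    if n=="wrist":
        s=read_state(); R=s["orientation"]; M=c["mount"]
        A=R@M[:3,:3]; p=s["tool_pos"]+R@M[:3,3]
    else: A,p=np.array(c["attitude"]),np.array(c["position"])
    return dict(A=A,p=p,f=210/np.tan(np.radians(c["vertical_fov"]/2)),c=np.array([c["cx"],c["cy"]]))
def proj(C,P):
    q=(np.asarray(P)-C["p"])@C["A"]; return q[:,:2]/q[:,2:]*C["f"]+C["c"]
def ray(C,uv,z):
    d=C["A"]@np.append((np.array(uv)-C["c"])/C["f"],1); return C["p"]+d*(z-C["p"][2])/d[2]
def place(P,q):
    c,s=np.cos(q[2]),np.sin(q[2]); return np.c_[P[:,0]*c-P[:,1]*s+q[0],P[:,0]*s+P[:,1]*c+q[1],P[:,2]]
S=4
def fit(C,parts,reg,q0,wide=True):
    m=cv2.resize(reg.astype(np.uint8),None,fx=S,fy=S,interpolation=cv2.INTER_NEAREST)
    def cost(q):
        r=np.zeros_like(m)
        for P in parts:
            h=cv2.convexHull(((proj(C,place(P,q))+.5)*S*16).astype(np.int32)); cv2.fillConvexPoly(r,h,1,shift=4)
        return 1-(r&m).sum()/max(1,(r|m).sum())
    best=None
    for y in (np.arange(-3.1,3.2,.35) if wide else [q0[2]]):
        q=np.array([q0[0],q0[1],y]); sim=q+np.array([[0,0,0],[.02,0,0],[0,.02,0],[0,0,.15]])
        r=minimize(cost,q,method="Nelder-Mead",options=dict(initial_simplex=sim,maxfev=120))
        if best is None or r.fun<best.fun: best=r
    return best.x.round(4),round(best.fun,3)
E
python3 - <<'E'
from h import *
for n in ["top","side"]:
    snapshot(n); C=cam(n)
    for l,parts,z in (("tin_a",TIN,.03),("organiser",ORG,.07)):
        for d in cut_out(n,l):
            if d["p"]<.3: continue
            b=d["box"]; u=[(b[0]+b[2])/2,(b[1]+b[3])/2]; g=ray(C,u,z)
            q0=[g[0],g[1],0]
            print(n,l,np.round(u),*fit(C,parts,d["region"],q0,wide=l=="tin_a"))
    for l,z in (("mixer",.1),("jar",.05),("cup",.03),("bowls",.04)):
        for d in cut_out(n,l)[:1]:
            b=d["box"]; print(n,l,ray(C,[(b[0]+b[2])/2,(b[1]+b[3])/2],z).round(3))
E
```

```text
top tin_a [335. 214.] [ 0.4639 -0.0093 -2.1768] 0.052
top tin_a [257. 214.] [ 0.4524  0.2559 -1.3119] 0.054
top tin_a [419. 216.] [ 0.4499 -0.2791 -1.5695] 0.05
top organiser [445. 284.] [ 0.2253 -0.2674  0.0088] 0.522
top organiser [156. 171.] [ 0.5843  0.6206 -0.0093] 0.023
top organiser [337. 154.] [0.6372 0.0288 0.1291] 0.028
top mixer [ 0.643 -0.254  0.1  ]
top jar [0.594 0.176 0.05 ]
top cup [ 0.651 -0.016  0.03 ]
top bowls [0.658 0.287 0.04 ]
side tin_a [301. 124.] [ 0.4517 -0.28   -1.5351] 0.094
side tin_a [280. 241.] [ 0.4559  0.2547 -1.2971] 0.059
side tin_a [288. 178.] [ 0.466  -0.0091  4.1156] 0.041
side organiser [230. 162.] [0.6403 0.0288 0.1329] 0.049
side organiser [194. 347.] [ 0.5871  0.6203 -0.0033] 0.02
side organiser [353. 115.] [ 0.2942 -0.2691 -0.1186] 0.659
side mixer [ 0.657 -0.258  0.1  ]
side jar [0.593 0.181 0.05 ]
side cup [ 0.552 -0.151  0.03 ]
side bowls [0.664 0.285 0.04 ]
```

Top and side agree to about 3 mm. The tins are at (0.450,-0.280), (0.465,-0.009) and (0.454,0.255), with yaws of -89°, -124° and -75°. The bay is at (0.638,0.029) with yaw 7.5°. I'll weigh the nearest tin first, gripping it by the body.

Emit:
move_arm(targets=[{"slide": [2.5, 3, 0], "roll": 0.12}, {"slide": [5, 6, 0], "roll": 0.24}, {"slide": [7.5, 9, 0], "roll": 0.36}, {"slide": [10, 12.2, 0], "roll": 0.48}, {"slide": [12.5, 15.3, 0], "roll": 0.6}, {"slide": [15, 18.5, 0], "roll": 0.72}, {"slide": [17.5, 21.5, 0], "roll": 0.84}, {"slide": [20, 24.6, 0], "roll": 0.96}, {"slide": [22.5, 27.7, -3], "roll": 1.08}, {"slide": [25, 30.8, -6], "roll": 1.2}, {"slide": [27.5, 33.8, -9], "roll": 1.3}, {"slide": [28.3, 34.8, -10.6], "roll": 1.326}, {"slide": [28.3, 34.8, -12], "roll": 1.326}, {"slide": [28.3, 34.8, -12], "roll": 1.326}, {"slide": [28.3, 34.8, -12], "roll": 1.326}], hand=-1, grip_force=40)

```text
clock: 2.65
tool_pos: [0.4504, -0.2797, 0.1359]
orientation: [[-0.017, 1.0, -0.001], [1.0, 0.017, 0.001], [0.001, -0.001, -1.0]]
contact_force: [0.8, -0.3, 0.8]
finger_gap: 0.0854
grasp_force: 0.0
```

```bash
python3 - <<'E'
from h import *
s=read_state(); print(s["clock"],s["tool_pos"],s["orientation"].round(3),s["contact_force"])
C=cam("wrist"); im=snapshot("wrist"); cv2.imwrite("pics/w1.png",im[:,:,::-1])
for d in cut_out("wrist","tin_a"):
    print(d["p"],d["box"],*fit(C,TIN,d["region"],[.45,-.28,-1.55],wide=False))
E
```

```text
2.65 [ 0.45041267 -0.27969433  0.13590146] [[-0.017  1.    -0.001]
 [ 1.     0.017  0.001]
 [ 0.001 -0.001 -1.   ]] [ 0.80073365 -0.34125948  0.75882659]
0.91 [219.6, 127.3, 332.5, 335.7] [ 0.4515 -0.281  -1.5545] 0.02
```

View pics/w1.png

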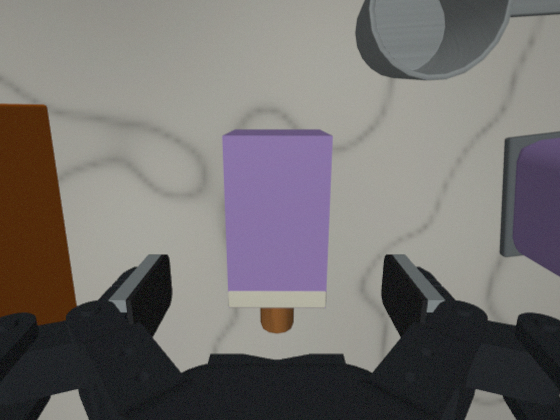

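The wrist view shows the tin centred between the fingers, with its body at columns 225-330 and its knob at (277,320). The orange box and the cup are clear of the fingers. I'll descend, grip, read, lift 3 cm, and read again.

Emit:
move_arm(targets=[{"slide": [0.1, -0.1, -2.5], "roll": 0}, {"slide": [0.1, -0.1, -5], "roll": 0}, {"slide": [0.1, -0.1, -7.5], "roll": 0}, {"slide": [0.1, -0.1, -9.2], "roll": 0}, {"slide": [0.1, -0.1, -9.9], "roll": 0}, {"slide": [0.1, -0.1, -9.9], "roll": 0}])

```text
clock: 3.25
tool_pos: [0.4511, -0.2817, 0.0371]
orientation: [[-0.015, 1.0, -0.001], [1.0, 0.015, 0.001], [0.001, -0.001, -1.0]]
contact_force: [-0.4, -0.3, 0.8]
finger_gap: 0.0852
grasp_force: 0.0
```

Emit:
move_arm(targets=[{"slide": [0, 0, 0], "roll": 0}, {"slide": [0, 0, 0], "roll": 0}, {"slide": [0, 0, 0], "roll": 0}, {"slide": [0, 0, 0], "roll": 0}, {"slide": [0, 0, 0], "roll": 0}, {"slide": [0, 0, 0], "roll": 0}, {"slide": [0, 0, 0], "roll": 0}, {"slide": [0, 0, 0], "roll": 0}], hand=1)

```text
clock: 3.92
tool_pos: [0.4522, -0.2824, 0.0395]
orientation: [[-0.016, 1.0, 0.001], [1.0, 0.016, -0.003], [-0.003, 0.001, -1.0]]
contact_force: [-3.6, -0.7, 6.6]
finger_gap: 0.0594
grasp_force: 46.2
```

Emit:
move_arm(targets=[{"slide": [0, 0, 0.5], "roll": 0}, {"slide": [0, 0, 1.2], "roll": 0}, {"slide": [0, 0, 2], "roll": 0}, {"slide": [0, 0, 2.6], "roll": 0}, {"slide": [0, 0, 3], "roll": 0}, {"slide": [0, 0, 3], "roll": 0}, {"slide": [0, 0, 3], "roll": 0}, {"slide": [0, 0, 3], "roll": 0}, {"slide": [0, 0, 3], "roll": 0}, {"slide": [0, 0, 3], "roll": 0}])

```text
clock: 4.75
tool_pos: [0.4513, -0.2808, 0.0668]
orientation: [[-0.016, 1.0, -0.001], [1.0, 0.016, 0.001], [0.001, -0.001, -1.0]]
contact_force: [0.6, -1.3, -6.3]
finger_gap: 0.0599
grasp_force: 45.3
```

Emit:
move_arm(targets=[{"slide": [0, 0, 0], "roll": 0}])

```text
clock: 4.83
tool_pos: [0.4514, -0.2808, 0.0669]
orientation: [[-0.016, 1.0, -0.001], [1.0, 0.016, 0.0], [0.001, -0.001, -1.0]]
contact_force: [-0.3, -0.5, -7.1]
finger_gap: 0.0595
grasp_force: 45.3
```

Emit:
move_arm(targets=[{"slide": [0, 0, 0], "roll": 0}])

```text
clock: 4.92
tool_pos: [0.4515, -0.281, 0.0671]
orientation: [[-0.016, 1.0, -0.0], [1.0, 0.016, 0.0], [0.0, -0.0, -1.0]]
contact_force: [0.3, -0.2, -6.7]
finger_gap: 0.0597
grasp_force: 45.3
```

It reads about 6.8 N, or 0.7 kg, where an empty tin would read about 2.3 N. This is the heavy tin. I'll set it down, release, and regrip it by the knob so it can pivot upright.

Emit:
move_arm(targets=[{"slide": [0, 0, -1], "roll": 0}, {"slide": [0, 0, -2], "roll": 0}, {"slide": [0, 0, -2.5], "roll": 0}, {"slide": [0, 0, -2.75], "roll": 0}, {"slide": [0, 0, -2.75], "roll": 0}])

```text
clock: 5.33
tool_pos: [0.4513, -0.2807, 0.0396]
orientation: [[-0.016, 1.0, -0.002], [1.0, 0.016, 0.001], [0.001, -0.002, -1.0]]
contact_force: [0.7, -0.1, -5.9]
finger_gap: 0.0596
grasp_force: 45.4
```

Emit:
move_arm(targets=[{"slide": [0, 0, 0], "roll": 0}, {"slide": [0, 0, 0], "roll": 0}, {"slide": [0, 0, 0], "roll": 0}, {"slide": [0, 0, 0], "roll": 0}, {"slide": [0, 0, 0], "roll": 0}, {"slide": [0, 0, 0], "roll": 0}, {"slide": [0, 0, 2], "roll": 0}, {"slide": [0, 0, 5], "roll": 0}, {"slide": [0, 0, 8], "roll": 0}, {"slide": [0, -4, 10], "roll": 0}, {"slide": [0, -4, 10], "roll": 0}, {"slide": [0, -4, 10], "roll": 0}], hand=-1)

```text
clock: 6.33
tool_pos: [0.4525, -0.3234, 0.142]
orientation: [[-0.014, 1.0, 0.003], [1.0, 0.014, -0.004], [-0.004, 0.003, -1.0]]
contact_force: [-0.8, -0.2, 0.2]
finger_gap: 0.0853
grasp_force: 0.0
```

```bash
python3 - <<'E'
from h import *
s=read_state(); print(s["clock"],s["tool_pos"],s["orientation"].round(3))
C=cam("wrist"); im=snapshot("wrist")
for d in cut_out("wrist","tin_a"):
    q,e=fit(C,TIN,d["region"],[.45,-.28,-1.55],wide=False)
    print(d["p"],d["box"],q,e,"grip",q[:2]+.074*np.array([np.cos(q[2]),np.sin(q[2])]),"base",q[:2]-.0525*np.array([np.cos(q[2]),np.sin(q[2])]))
E
```

```text
6.3333 [ 0.45249219 -0.3233911   0.14202215] [[-0.014  1.     0.003]
 [ 1.     0.014 -0.004]
 [-0.004  0.003 -1.   ]]
0.59 [215.2, 46.1, 334.1, 269.3] [ 0.4522 -0.2797 -1.5552] 0.02 grip [ 0.45335408 -0.353691  ] base [ 0.45138123 -0.22720639]
```

Emit:
move_arm(targets=[{"slide": [0, -1.8, -1], "roll": 0}, {"slide": [0.1, -3.6, -3], "roll": 0}, {"slide": [0.1, -3.6, -6], "roll": 0}, {"slide": [0.1, -3.6, -8.5], "roll": 0}, {"slide": [0.1, -3.6, -9.8], "roll": 0}, {"slide": [0.1, -3.6, -10.4], "roll": 0}, {"slide": [0.1, -3.6, -10.4], "roll": 0}, {"slide": [0.1, -3.6, -10.4], "roll": 0}])

```text
clock: 7.1
tool_pos: [0.453, -0.3569, 0.0363]
orientation: [[-0.017, 1.0, 0.0], [1.0, 0.017, -0.0], [-0.0, 0.0, -1.0]]
contact_force: [-0.0, -0.6, 1.1]
finger_gap: 0.0855
grasp_force: 0.0
```

Emit:
move_arm(targets=[{"slide": [0, 0, 0], "roll": 0}, {"slide": [0, 0, 0], "roll": 0}, {"slide": [0, 0, 0], "roll": 0}, {"slide": [0, 0, 0], "roll": 0}, {"slide": [0, 0, 0], "roll": 0}, {"slide": [0, 0, 0], "roll": 0}, {"slide": [0, 0, 0], "roll": 0}, {"slide": [0, 0, 0], "roll": 0}, {"slide": [0, 0, 0], "roll": 0}, {"slide": [0, 0, 0], "roll": 0}, {"slide": [0, 0, 0], "roll": 0}, {"slide": [0, 0, 0], "roll": 0}], hand=1, grip_force=25)

```text
clock: 8.1
tool_pos: [0.4528, -0.3572, 0.0364]
orientation: [[-0.016, 1.0, 0.0], [1.0, 0.016, -0.0], [-0.0, 0.0, -1.0]]
contact_force: [-2.2, 1.9, 5.3]
finger_gap: 0.023
grasp_force: 24.5
```

Emit:
move_arm(targets=[{"slide": [0, 0.4, 1.4], "roll": 0}, {"slide": [0, 0.9, 2.7], "roll": 0}, {"slide": [0, 1.5, 3.8], "roll": 0}, {"slide": [0, 2.3, 5.0], "roll": 0}, {"slide": [0, 3.2, 6.2], "roll": 0}, {"slide": [0, 4.5, 7.4], "roll": 0}, {"slide": [0, 5.9, 8.4], "roll": 0}, {"slide": [0, 7.4, 9.2], "roll": 0}, {"slide": [0, 9.0, 9.8], "roll": 0}, {"slide": [0, 10.7, 10.2], "roll": 0}, {"slide": [0, 12.4, 10.4], "roll": 0}, {"slide": [0, 13.6, 10.4], "roll": 0}, {"slide": [0, 14.7, 10.3], "roll": 0}, {"slide": [0, 15.3, 10.2], "roll": 0}, {"slide": [0, 15.9, 10.1], "roll": 0}, {"slide": [0, 15.9, 10.1], "roll": 0}, {"slide": [0, 15.9, 10.1], "roll": 0}])

```text
clock: 9.52
tool_pos: [0.4527, -0.1976, 0.137]
orientation: [[-0.016, 1.0, -0.0], [1.0, 0.016, 0.001], [0.001, -0.0, -1.0]]
contact_force: [-2.5, 1.8, 6.1]
finger_gap: 0.0231
grasp_force: 28.8
```

```bash
python3 - <<'E'
from h import *
s=read_state(); print(s["clock"],s["contact_force"],s["wrist_torque"])
a=snapshot("side"); b=snapshot("wrist")
a=cv2.resize(a[60:210,190:390],(560,420),interpolation=2)
cv2.imwrite("pics/t1.png",cv2.resize(np.hstack([a,b]),(800,300))[:,:,::-1])
E
```

```text
9.5167 [-2.46489181  1.78069522  6.12008711] [0.05445789 0.50010074 0.04774764]
```

View pics/t1.png

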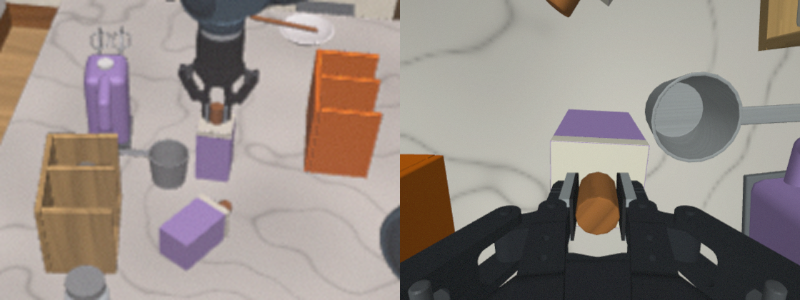

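The tin is standing, with the cream lid up and the knob between the fingers at (597,205). The upward 6 N says it presses the counter. I'll lift it clear and measure its tilt from the lid edge and base edge rows.

Emit:
move_arm(targets=[{"slide": [0, 0, 0.8], "roll": 0}, {"slide": [0, 0, 2], "roll": 0}, {"slide": [0, 0, 4], "roll": 0}, {"slide": [0, 0, 6], "roll": 0}, {"slide": [0, 0, 6], "roll": 0}, {"slide": [0, 0, 6], "roll": 0}, {"slide": [0, 0, 6], "roll": 0}])

```text
clock: 10.2
tool_pos: [0.4518, -0.1974, 0.1953]
orientation: [[-0.016, 1.0, -0.002], [1.0, 0.016, 0.002], [0.002, -0.002, -1.0]]
contact_force: [0.7, -0.0, -7.2]
finger_gap: 0.0232
grasp_force: 27.5
```

```bash
python3 - <<'E'
from h import *
s=read_state(); C=cam("wrist"); im=snapshot("wrist"); cv2.imwrite("pics/raw2.png",im[:,:,::-1])
print(s["clock"],s["tool_pos"],s["contact_force"])
# column profile of hue at centre columns
hsv=cv2.cvtColor(im,cv2.COLOR_RGB2HSV)
for u in (225,240,255,300,315,330):
    pur=(hsv[:,u,0]>115)&(hsv[:,u,0]<150)&(hsv[:,u,1]>60); r=np.where(pur[:260])[0]
    print(u,(r.min(),r.max()) if len(r) else None)
x,y,z=s["tool_pos"]; T=z-.006  # grip point height
for tilt in (-15,-10,-5,0,5,10,15):
    t=np.radians(tilt); ax=np.array([0,np.sin(t),np.cos(t)]); n=np.array([0,np.cos(t),-np.sin(t)]); g=np.array([x,y,T])
    P=[g-ax*.024+n*.03, g-ax*.024-ax*.0+n*.03-ax*.105]
    print(tilt,proj(C,P).round(1).tolist())
for d in cut_out("wrist","tin_a"): print(d["p"],d["box"])
E
```

```text
10.2 [ 0.45180759 -0.1973829   0.19530965] [ 0.67898554 -0.04451423 -7.19217206]
225 (np.int64(172), np.int64(188))
240 (np.int64(153), np.int64(189))
255 (np.int64(153), np.int64(190))
300 (np.int64(156), np.int64(192))
315 (np.int64(157), np.int64(193))
330 (np.int64(174), np.int64(194))
-15 [[275.6, 184.5], [276.8, 112.1]]
-10 [[275.6, 186.5], [276.6, 127.8]]
-5 [[275.6, 189.0], [276.3, 143.3]]
0 [[275.5, 192.1], [276.1, 158.5]]
5 [[275.5, 195.7], [275.9, 173.6]]
10 [[275.4, 199.7], [275.7, 188.6]]
15 [[275.4, 204.1], [275.4, 203.5]]
0.86 [210.0, 151.1, 349.3, 329.1]
0.66 [220.4, 0.0, 310.9, 42.7]
```

View pics/raw2.png

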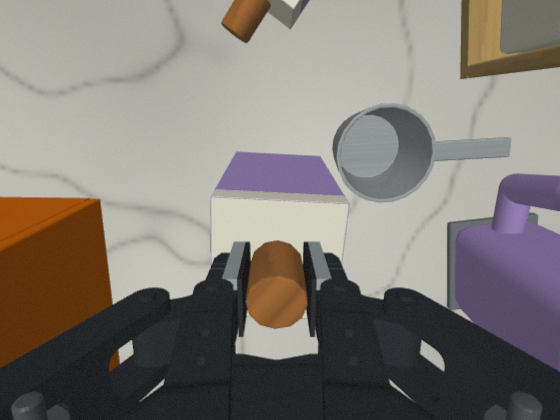

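The base edge is at row about 155 and the lid edge at about 196, so the tin hangs within about 3° of upright. I'll raise it, carry it over the bay, and look before lowering.

Emit:
move_arm(targets=[{"slide": [0, 0, 2], "roll": 0}, {"slide": [0, 0, 4.5], "roll": 0.02}, {"slide": [0, 0, 7], "roll": 0.04}, {"slide": [0, 1, 9.5], "roll": 0.06}, {"slide": [1, 3, 11.5], "roll": 0.08}, {"slide": [2.5, 5, 12.5], "roll": 0.1}, {"slide": [4.5, 7.5, 12.5], "roll": 0.12}, {"slide": [7, 10, 12.5], "roll": 0.14}, {"slide": [9.5, 12.5, 12.5], "roll": 0.15}, {"slide": [12, 15, 12.5], "roll": 0.15}, {"slide": [14, 17.5, 12.5], "roll": 0.15}, {"slide": [16, 19.7, 12.5], "roll": 0.15}, {"slide": [17.8, 21.5, 12.5], "roll": 0.15}, {"slide": [18.5, 22.5, 12.5], "roll": 0.15}, {"slide": [18.7, 22.8, 12.5], "roll": 0.15}, {"slide": [18.7, 22.8, 12.5], "roll": 0.15}, {"slide": [18.7, 22.8, 12.5], "roll": 0.15}, {"slide": [18.7, 22.8, 12.5], "roll": 0.15}])

```text
clock: 11.8
tool_pos: [0.6389, 0.0289, 0.3215]
orientation: [[-0.164, 0.986, -0.001], [0.986, 0.164, -0.0], [-0.0, -0.001, -1.0]]
contact_force: [-0.8, -0.8, -6.7]
finger_gap: 0.023
grasp_force: 27.5
```

```bash
python3 - <<'E'
from h import *
s=read_state(); C=cam("wrist"); im=snapshot("wrist"); sd=snapshot("side")
print(s["clock"],s["tool_pos"],s["orientation"][:,0].round(3),s["contact_force"].round(1))
q=[.638,.029,.131]
for nm,y in (("part+",42),("part-",-42)):
    P=place(np.array([[-52,y,140],[52,y,140]])/1000,q); print(nm,proj(C,P).round(0).tolist())
x,y,z=s["tool_pos"]; X=s["orientation"][:,0];Y=s["orientation"][:,1]
g=np.array([x,y,z-.006])
for h,n in ((.024,"lid"),(.129,"base")):
    P=[g-[0,0,h]+X*.03+Y*k for k in (-.03,.03)]; print(n,proj(C,P).round(0).tolist())
a=cv2.resize(sd[60:240,170:410],(560,420),interpolation=2)
cv2.imwrite("pics/t3.png",cv2.resize(np.hstack([a,im]),(800,300))[:,:,::-1]); cv2.imwrite("pics/raw3.png",im[:,:,::-1])
E
```

```text
11.8 [0.63894936 0.02890717 0.32145618] [-0.164  0.986 -0.   ] [-0.8 -0.8 -6.7]
part+ [[214.0, 134.0], [338.0, 138.0]]
part- [[215.0, 229.0], [331.0, 232.0]]
lid [[205.0, 192.0], [344.0, 192.0]]
base [[234.0, 158.0], [317.0, 158.0]]
```

View pics/t3.png

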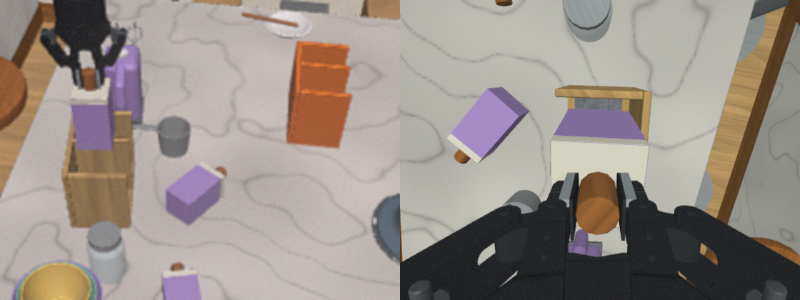

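View pics/raw3.png

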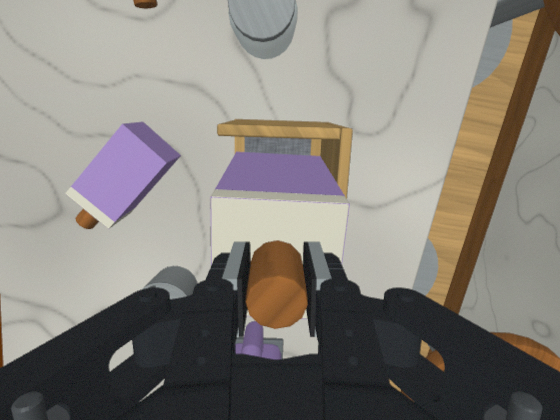

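The partition's inner top edge appears at rows 136-138, where predicted. The tin base, at rows 153-157 and columns 215-345, lies inside the bay with about 1 cm to spare on each side. I'll lower it.

Emit:
move_arm(targets=[{"slide": [0, 0, -2], "roll": 0}, {"slide": [0, 0, -4], "roll": 0}, {"slide": [0, 0, -6], "roll": 0}, {"slide": [0, 0, -8], "roll": 0}, {"slide": [0, 0, -10], "roll": 0}, {"slide": [0, 0, -12], "roll": 0}, {"slide": [0, 0, -14], "roll": 0}, {"slide": [0, 0, -15.2], "roll": 0}, {"slide": [0, 0, -16], "roll": 0}, {"slide": [0, 0, -16], "roll": 0}, {"slide": [0, 0, -16], "roll": 0}])

```text
clock: 12.82
tool_pos: [0.6399, 0.0297, 0.1625]
orientation: [[-0.165, 0.986, 0.001], [0.986, 0.165, -0.0], [-0.0, 0.001, -1.0]]
contact_force: [0.1, -0.1, -6.5]
finger_gap: 0.023
grasp_force: 27.5
```

Emit:
move_arm(targets=[{"slide": [0, 0, -0.1], "roll": 0}, {"slide": [0, 0, -0.2], "roll": 0}, {"slide": [0, 0, -0.3], "roll": 0}, {"slide": [0, 0, -0.4], "roll": 0}, {"slide": [0, 0, -0.4], "roll": 0}, {"slide": [0, 0, -0.4], "roll": 0}])

```text
clock: 13.32
tool_pos: [0.6396, 0.03, 0.1578]
orientation: [[-0.165, 0.986, 0.0], [0.986, 0.165, 0.0], [0.0, 0.0, -1.0]]
contact_force: [-0.9, -0.8, -6.7]
finger_gap: 0.0231
grasp_force: 27.5
```

Emit:
move_arm(targets=[{"slide": [0, 0, -0.1], "roll": 0}, {"slide": [0, 0, -0.2], "roll": 0}, {"slide": [0, 0, -0.3], "roll": 0}, {"slide": [0, 0, -0.4], "roll": 0}, {"slide": [0, 0, -0.4], "roll": 0}, {"slide": [0, 0, -0.4], "roll": 0}])

```text
clock: 13.82
tool_pos: [0.6395, 0.03, 0.1536]
orientation: [[-0.165, 0.986, -0.0], [0.986, 0.165, 0.0], [0.0, -0.0, -1.0]]
contact_force: [-0.5, 0.7, -6.5]
finger_gap: 0.023
grasp_force: 27.5
```

Emit:
move_arm(targets=[{"slide": [0, 0, -0.1], "roll": 0}, {"slide": [0, 0, -0.1], "roll": 0}, {"slide": [0, 0, -0.2], "roll": 0}, {"slide": [0, 0, -0.2], "roll": 0}, {"slide": [0, 0, -0.2], "roll": 0}])

```text
clock: 14.23
tool_pos: [0.6395, 0.03, 0.1517]
orientation: [[-0.165, 0.986, -0.0], [0.986, 0.165, 0.0], [0.0, -0.0, -1.0]]
contact_force: [-0.8, -0.8, -7.3]
finger_gap: 0.0231
grasp_force: 27.5
```

Emit:
move_arm(targets=[{"slide": [0, 0, -0.1], "roll": 0}, {"slide": [0, 0, -0.1], "roll": 0}, {"slide": [0, 0, -0.2], "roll": 0}, {"slide": [0, 0, -0.2], "roll": 0}, {"slide": [0, 0, -0.2], "roll": 0}])

```text
clock: 14.65
tool_pos: [0.6395, 0.03, 0.1497]
orientation: [[-0.165, 0.986, -0.0], [0.986, 0.165, -0.0], [0.0, -0.0, -1.0]]
contact_force: [-0.2, -1.8, -6.0]
finger_gap: 0.0233
grasp_force: 27.5
```

Emit:
move_arm(targets=[{"slide": [0, 0, -0.1], "roll": 0}, {"slide": [0, 0, -0.1], "roll": 0}, {"slide": [0, 0, -0.1], "roll": 0}])

```text
clock: 14.9
tool_pos: [0.6398, 0.03, 0.1493]
orientation: [[-0.165, 0.986, 0.0], [0.986, 0.165, -0.0], [-0.0, 0.0, -1.0]]
contact_force: [-0.2, 1.1, -2.5]
finger_gap: 0.0231
grasp_force: 27.9
```

Emit:
move_arm(targets=[{"slide": [0, 0, -0.1], "roll": 0}, {"slide": [0, 0, -0.1], "roll": 0}, {"slide": [0, 0, -0.1], "roll": 0}])

```text
clock: 15.15
tool_pos: [0.6401, 0.0301, 0.1492]
orientation: [[-0.165, 0.986, 0.001], [0.986, 0.165, -0.0], [-0.0, 0.001, -1.0]]
contact_force: [-4.3, 1.5, 5.5]
finger_gap: 0.023
grasp_force: 28.8
```

Emit:
move_arm(targets=[{"slide": [0, 0, -0.1], "roll": 0}, {"slide": [0, 0, -0.1], "roll": 0}, {"slide": [0, 0, -0.1], "roll": 0}])

```text
clock: 15.4
tool_pos: [0.6404, 0.0301, 0.1492]
orientation: [[-0.165, 0.986, 0.002], [0.986, 0.165, -0.0], [-0.0, 0.002, -1.0]]
contact_force: [-5.8, 1.8, 9.6]
finger_gap: 0.023
grasp_force: 29.4
```

It is on the floor: the height stopped at 0.1492 and the load has reversed. I'll relieve the press, open part-way so the fingers clear the back wall, and rise.

Emit:
move_arm(targets=[{"slide": [0, 0, 0.1], "roll": 0}, {"slide": [0, 0, 0.2], "roll": 0}, {"slide": [0, 0, 0.2], "roll": 0}])

```text
clock: 15.65
tool_pos: [0.6399, 0.03, 0.1492]
orientation: [[-0.165, 0.986, 0.001], [0.986, 0.165, 0.0], [-0.0, 0.001, -1.0]]
contact_force: [-2.0, 1.5, 3.5]
finger_gap: 0.0231
grasp_force: 28.5
```

Emit:
move_arm(targets=[{"slide": [0, 0, 0], "roll": 0}, {"slide": [0, 0, 0], "roll": 0}, {"slide": [0, 0, 0], "roll": 0}, {"slide": [0, 0, 0], "roll": 0}, {"slide": [0, 0, 0], "roll": 0}, {"slide": [0, 0, 0], "roll": 0}, {"slide": [0, 0, 1], "roll": 0}, {"slide": [0, 0, 2], "roll": 0}, {"slide": [0, 0, 4], "roll": 0}, {"slide": [0, 0, 7], "roll": 0}, {"slide": [0, 0, 10], "roll": 0}, {"slide": [0, 0, 13], "roll": 0}, {"slide": [-2, 0, 15], "roll": 0}, {"slide": [-5, 0, 16], "roll": 0}, {"slide": [-8, 0, 16], "roll": 0}, {"slide": [-11, 0, 16], "roll": 0}, {"slide": [-14, 0, 16], "roll": 0}, {"slide": [-14, 0, 16], "roll": 0}, {"slide": [-14, 0, 16], "roll": 0}], hand=-0.05)

```text
clock: 17.23
tool_pos: [0.499, 0.0301, 0.3103]
orientation: [[-0.165, 0.986, 0.003], [0.986, 0.165, -0.001], [-0.001, 0.003, -1.0]]
contact_force: [-0.0, -0.1, 1.0]
finger_gap: 0.045
grasp_force: 0.0
```

```bash
python3 - <<'E'
from h import *
a=snapshot("top"); b=snapshot("side"); print(read_state()["clock"])
for d in cut_out("side","tin_a"): print(d["p"],d["box"])
a=cv2.resize(a[120:240,220:420],(600,360),interpolation=2); b=cv2.resize(b[60:280,160:360],(327,360),interpolation=2)
cv2.imwrite("pics/f.png",cv2.resize(np.hstack([a,b]),(800,311))[:,:,::-1])
E
```

```text
17.3333
0.92 [271.9, 158.4, 307.1, 195.6]
0.73 [209.3, 123.3, 248.3, 197.3]
0.62 [266.3, 215.6, 293.7, 266.6]
0.46 [219.6, 148.9, 242.1, 161.1]
```

View pics/f.png

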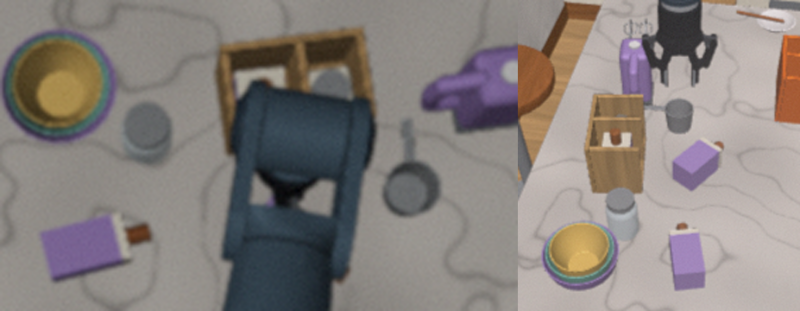

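The picture shows the tin upright in the bay, with the cream lid and knob at (616,135). The other tins, cup, jar, bowls and mixer are where they were, and the gripper is clear.

```bash
python3 -c "
from cell import *
print(job_done())"
```

```text
the job is handed in; nothing more can be done
None
```

The heavy tin (about 0.7 kg, the one furthest to the robot's right) now stands knob up on the floor of the wooden organiser's empty bay, and I handed the job in at about 17 s; I didn't weigh the other two because this one's weight was conclusive, and nothing else had visibly moved in the last camera pictures.

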